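Clean-down: sweep up the slugs, uncap the cleaner

TASK

Clean-down of the cutting bench: using the red pusher, not the gripper itself, sweep the three loose metal slugs into the open-sided green scrap pan, and stand the pusher upright on the bench again. Then open the blue cleaner jug: press its white safety cap down, keep it pressed while turning it anticlockwise until it is free, and lift it off. Finish while still holding the cap level, about 5 cm above the jug's mouth, with the jug open below it; leave the tape measure, the can and the bar clamp where they are.

Things in the scene. Friction and masses are not known exactly. Their poses are not given: they have to be found in the camera images.
- pusher: Hand pusher standing on the bench: a block 130 mm long (its x), 36 mm thick (its y), 34 mm high with a black rubber foot and a red body, and on its middle a red upright grip 60 mm (x) by 24 mm (y) reaching 100 mm above the bench. Origin: centre of the underside. z up. 0.3 kg. Stands by itself; either long face can push.
- pan: Green scrap pan, fixed to the bench, 180 mm (its x) by 115 mm (its y). Walls 28 mm high and 5 mm thick on three sides; the side towards its +y is open (mouth 170 mm wide, at y = +55 mm). The inside runs from y = -55 mm to +55 mm. The floor is level with the bench, without a step, so pieces slide straight in. Origin: under the middle, at bench height.
- slug_round: Round bright steel slug, 24 mm diameter, 14 mm high, lying flat, 0.05 kg. Origin: centre of the underside. The three slugs lie loose in front of the pan's mouth, spread within 45 mm either side of the pan's y axis (centres), at pan y = 100 to 170 mm.
- slug_square: Square dark steel slug, 21 x 21 mm, 14 mm high, lying flat, 0.05 kg. Origin: centre of the underside.
- slug_hex: Hexagonal brass slug, 22.5 mm across flats, 14 mm high, lying flat, 0.05 kg. Origin: centre of the underside.
- jug: Blue cleaner jug, 110 mm (its x) by 90 mm (its y), in a dark steel cradle bolted to the bench (base 150 x 130 mm): it does not move. Blue shoulder up to z = 130 mm, then a white neck on the jug's z axis, top at z = 164 mm. A small strap handle on the -x side, up to z = 107 mm. Origin: on the bench under the middle.
- jug_mouth (a point): Centre of the top of the jug's neck, 164 mm above the jug's origin.
- cap: White round ribbed push-and-turn cap, 56 mm diameter, 26 mm high, 35 g, red bar along its x on top. Origin: centre of its underside, 150 mm above the bench when closed, with 20 mm of free neck below it for the fingertips; z up. Closed, its x lies along the jug's x (within 0.05 rad). Two inner lugs catch under the neck's rim; it cannot turn clockwise.
- cap_top (a point): Centre of the cap's top face, 26 mm above the cap's origin. Held down, the cap turns anticlockwise seen from above; turned by 0.95 to 2.1 rad from closed (best about 1.25 rad, a fifth of a full turn) its lugs are clear and it lifts straight off.
- spring (a joint): How far the spring pin on top of the jug's neck, under the cap, is pressed down, in m: 0 when the cap merely rests or is off, 0.007 at the stop. About 6 N to start, 11 N at the stop. The cap must be at least 4.5 mm down to turn (5 to 6.5 mm is right).
- tape: Bystander: yellow tape measure, 70 x 34 x 62 mm high, on the bench. Origin: centre of the underside.
- can: Bystander: green can with a paper band, 65 mm diameter, 97 mm high, on the bench. Origin: centre of the underside.
- clampbar: Bystander: small bar clamp lying on the bench, 165 mm long along its x, 18 mm wide, 50 mm high. Origin: under the middle of the bar.

How it is judged:
By the outcome, as a careful person would: the job done as asked, in the order asked, and still so for the second after the job is handed in, while the arm keeps its last pose, push and grip.
It also fails if it takes over 48 s, if anything falls off the work surface, if the arm or the gripper's body presses on something with over 40 N, if the wrist force passes 120 N, or if a joint passes its speed limit or range.

ROBOT

A 7-joint arm with a two-finger parallel gripper is mounted at the origin on the work surface. World frame = base frame: x ahead of the robot, y to its left, z up, the work surface at z = 0. Lengths are in m, angles in rad, forces in N, time in s.
With the tool pointing down it reaches from about 0.425 to 0.925 m from the base axis. Payload 6.8 kg.
Tool frame: the origin (TCP) lies between the finger pads; the fingertips stand r.tcp_to_tips ahead of it and the grasp point (between the pads) lies 3 mm ahead of it (r.tcp_to_tips is the distance from the TCP to the fingertips, in m); z points along the fingers, y is the line along which they close (so a half turn about z gives the same grasp; the last joint's range is limited). The gripper opens to 85 mm and grips with 20 to 120 N. Pads are 22 mm wide; open, the fingers measure 114 mm over their backs; the gripper's body (76 mm by 85 mm) begins 54 mm behind the grasp point. The pads swing forward as they close: fully open they stand 13 mm farther back than shut.
Start: joints at [-1.44, 0.477, 0.022, 1.555, -0.011, 1.109, -0.083], TCP at [0.16, 0.656, 0.253] pointing down, gripper open.
Joint ranges: [-2.96, 2.96], [-0.34, 2.1], [-1.41, 1.46], [0.24, 2.44], [-1.37, 4.51], [0.17, 1.92], [-2.96, 2.96]. Speed limits (rad/s): [2.39, 2.39, 3.14, 3.14, 3.14, 3.14, 3.14].

INTERFACE

Orientations are given as a rotation vector (axis times angle).
In Python, from bench import r gives the robot as it stands. The module is installed in compiled form; this text tells all that it offers.
- The arm moves only by the tool step_arm, never from a script. Its argument "moves" is a list of rows, each an object of numbers: "rx", "ry", "rz": the turn, a rotation vector about the tool's x, y, z in degrees; "dx", "dy", "dz": the shift along the tool's x, y, z in mm; "gripper": the opening, from -1 (shut) to 1 (fully open). In form: [{"rx": .., "ry": .., "rz": .., "dx": .., "dy": .., "dz": .., "gripper": ..}, ...]. A call has 1 to 20 rows; each row shifts and turns the commanded pose from where the row before left it, along the tool's axes as they then stand; what a row does not reach is not made up. A row lasts 1/8 s, in which the tool goes at most 62.5 mm and 10.7 degrees, less where a joint would pass 70% of its speed; a pose out of reach is approached as far as the arm can. A call is refused whole if a number of a shift passes 62.5 or a number of a turn 10.7, either way. A call with a gripper value outside its range is refused whole. The fingers move at their own pace and stop on an object; "grip_force" is the grip in N (left out, the last holds). Time passes only in rows, so rows that do not move let the fingers close. It gives the time, the measured TCP pose, the force, the opening and the grip force at its end, in the units of the state.
- r.get_obs(): the state, without advancing time (a new reading comes with each control period).
- r.grab_frame(name): name is "side" or "top" or "wrist"; returns the picture (480x640x3 uint8, blue, green, red); there is no depth.
- r.camera_info(name): a dict with "mtx" (3x3 intrinsics, pixels), "rvec" (rotation vector, rad) and "tvec" (3), from world to camera coordinates, as OpenCV has them. Camera axes: x right, y down, z forward; pixel columns grow to the right and rows downward; lengths in m; the calibration is good to about 2 mm. A picture is of the moment at which its call begins: read the wrist's pose just before it. camera_info takes no time and is no camera call; for the wrist camera it gives the pose at the moment of the call.
- r.hand_in(): hands the job in; it is judged then, once.
The state is a dict: "clock": time; "joints": joint angles; "qvel": joint speeds; "tau": joint torques, N m; "tcp_pos": TCP position; "orientation": TCP orientation; "contact_force": force on the tool from outside, world axes, zero at the start; "moment": the same for the moment, N m; "grip_width": finger opening in m; "gripper_force": force on a finger pad.
Only numpy, scipy, OpenCV 4.12 (cv2) and the standard library are available. Lean on these libraries where they do the work, as an engineer would, in place of code of your own. Each camera call takes 0.05 s, during which the arm holds its last target. There are 200 camera calls.

## Working session

There is one attempt and no reset: what is moved stays moved. The work goes in short steps, Python scripts to look and compute and a tool call to move; the robot and the scene stay as the last step left them, time stands still between calls to the robot, and variables do not carry over. Pictures are saved under pics/ and viewed, at most 10 in all, crops included, and the job is handed in when it is done.

Besides the shell and the picture viewer there is one more tool, called after "Request:" as name(argument=value, ...), one argument or row to a line, values as JSON. step_arm: Moves the arm, as the interface text tells. Its arguments: {"type":"object","properties":{"moves":{"type":"array","items":{"type":"object","properties":{"rx":{"type":"number"},"ry":{"type":"number"},"rz":{"type":"number"},"dx":{"type":"number"},"dy":{"type":"number"},"dz":{"type":"number"},"gripper":{"type":"number"}}}},"grip_force":{"type":"number"}},"required":["moves"]}

```bash
mkdir -p pics
python3 - <<'E'
from bench import r
import cv2
o=r.get_obs()
print({k:(v if not hasattr(v,'round') else v.round(3)) if not isinstance(v,list) else v for k,v in o.items()}, r.tcp_to_tips)
for n in("top","side"):
    cv2.imwrite(f"pics/{n}0.png",r.grab_frame(n)); print(n,r.camera_info(n))
E
```

```text
{'clock': 0.0, 'joints': array([-1.44 ,  0.478,  0.022,  1.556, -0.011,  1.109, -0.083]), 'qvel': array([-0.   ,  0.   ,  0.002,  0.001,  0.001,  0.002,  0.001]), 'tau': array([-1.0000e-03, -5.9645e+01,  1.6080e+00, -2.8119e+01,  1.3000e-02,
        9.0000e-03, -0.0000e+00]), 'tcp_pos': array([0.16 , 0.655, 0.252]), 'orientation': array([-3.740e-01, -3.119e+00,  3.000e-03]), 'contact_force': array([0.629, 0.456, 1.252]), 'moment': array([-0.009, -0.04 ,  0.031]), 'gripper_force': 0.0, 'grip_width': 0.08544859583637439} 0.022
top {'mtx': array([[449.35831803,   0.        , 323.96201575],
       [  0.        , 449.35831803, 237.87231965],
       [  0.        ,   0.        ,   1.        ]]), 'rvec': array([ 2.13526418, -2.09279645,  0.21404536]), 'tvec': array([0.07983026, 0.63600416, 0.97093958])}
side {'mtx': array([[524.46753276,   0.        , 317.42547501],
       [  0.        , 524.46753276, 243.095373  ],
       [  0.        ,   0.        ,   1.        ]]), 'rvec': array([ 2.36796539, -0.22154653,  0.10556512]), 'tvec': array([-0.57474889,  0.22732168,  1.10728497])}
```

View pics/top0.png

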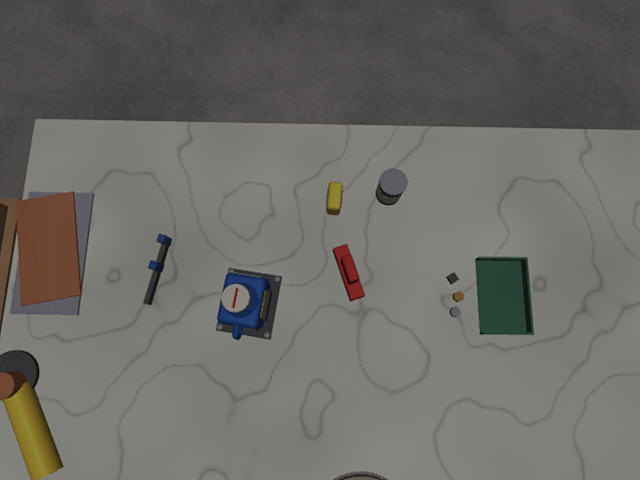

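View pics/side0.png

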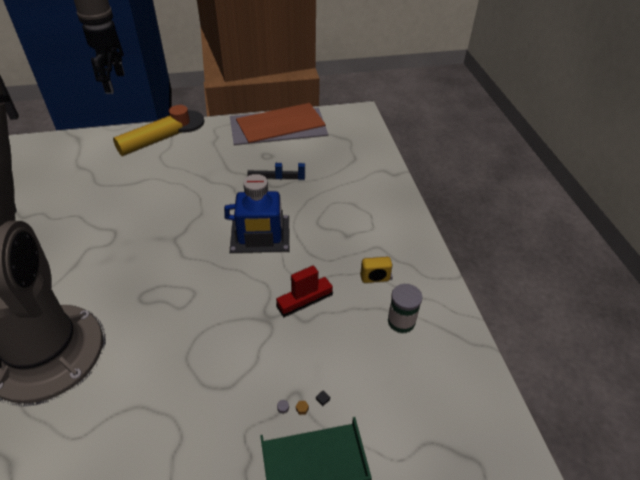

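The top view shows the jug and cap at about (237,298), the pusher at (349,272), the slugs at (452,278), (458,297) and (455,312), and the pan spanning 476–532 by 257–334. I'll enlarge two crops for finer readings.

```bash
cat > h.py <<'E'
import numpy as np, cv2
from bench import r
from scipy.spatial.transform import Rotation as R
def ray(n,uv,z,ci=None):
    c=ci or r.camera_info(n); M=cv2.Rodrigues(np.array(c["rvec"]))[0]; t=np.array(c["tvec"]).ravel()
    d=M.T@np.linalg.inv(c["mtx"])@np.array([uv[0],uv[1],1.]); o=-M.T@t
    return o+d*(z-o[2])/d[2]
def proj(n,P,ci=None):
    c=ci or r.camera_info(n)
    return cv2.projectPoints(np.float64(P).reshape(-1,3),np.float64(c["rvec"]),np.float64(c["tvec"]),c["mtx"],None)[0].reshape(-1,2)
E
python3 - <<'E'
from h import *
f=cv2.imread("pics/top0.png")
a=cv2.resize(f[235:345,320:540],None,fx=3.6,fy=3.6,interpolation=cv2.INTER_CUBIC)
cv2.imwrite("pics/c1.png",a)
b=cv2.resize(f[260:345,205:290],None,fx=6,fy=6,interpolation=cv2.INTER_CUBIC)
cv2.imwrite("pics/c2.png",b)
c=r.camera_info("top");M=cv2.Rodrigues(c["rvec"])[0];print("cam",-M.T@c["tvec"])
E
```

```text
cam [0.42562438 0.08937946 1.07909825]
```

View pics/c1.png

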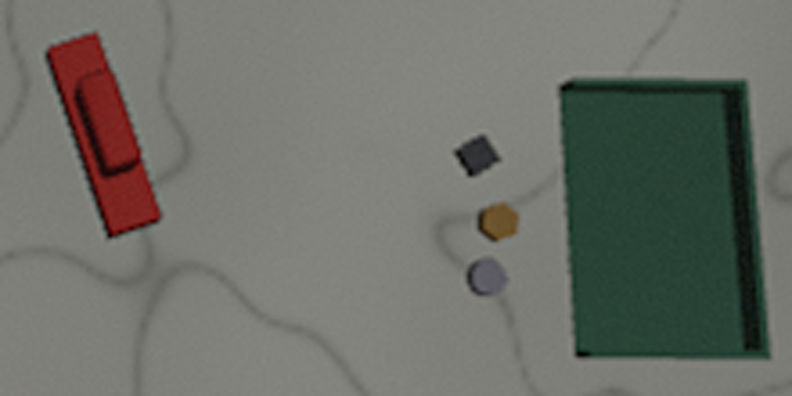

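View pics/c2.png

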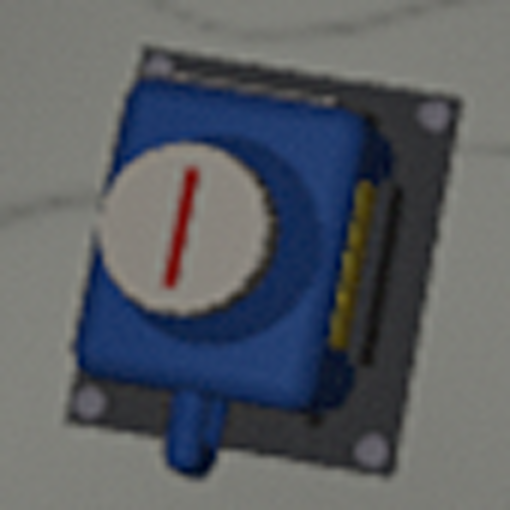

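The crops show the pusher block corners at (49,50), (97,34), (160,217) and (109,237). The slug centres are at (477,155), (499,222) and (488,277). The pan corners are at (562,84), (577,355), (746,82) and (770,356). In the second crop the cap centre is at (186,229), with its bar running from (170,286) to (192,170).

Run:
```python
from h import *
A=lambda u,v:(320+(u+.5)/3.6-.5,235+(v+.5)/3.6-.5)
B=lambda u,v:(205+(u+.5)/6-.5,260+(v+.5)/6-.5)
p=lambda n,x:print(n,np.round(x,4))
pc=[ray("top",A(*q),.034) for q in((49,50),(97,34),(160,217),(109,237))]
for q in pc:p("pc",q)
p("push",np.mean(pc,0)); d=(pc[0]+pc[1]-pc[2]-pc[3])/2; p("len",[np.hypot(*d[:2]),np.degrees(np.arctan2(d[1],d[0]))])
p("grip",ray("top",A(109,121),.1))
for n,q in dict(sq=(477,155),hex=(499,222),rnd=(488,277)).items():p(n,ray("top",A(*q),.014))
w=[ray("top",A(*q),.028) for q in((562,84),(577,355),(746,82),(770,356))]
for q in w:p("pan",q)
p("panc",np.mean(w,0)); d=(w[0]-w[1]+w[2]-w[3]);p("panx ang",np.degrees(np.arctan2(d[1],d[0])))
p("cap",ray("top",B(186,229),.176)); d=ray("top",B(192,170),.176)-ray("top",B(170,286),.176);p("bar ang",[np.degrees(np.arctan2(d[1],d[0])),np.hypot(*d[:2])])
bc=[ray("top",B(*q),.0) for q in((145,50),(460,100),(393,472),(68,420))]
p("cradle",np.mean(bc,0))
d=bc[0]+bc[1]-bc[2]-bc[3];p("ang",np.degrees(np.arctan2(d[1],d[0])))
o=r.get_obs();p("R",R.from_rotvec(o["orientation"]).as_matrix())
# side check
for n,P in dict(push=np.mean(pc,0)).items():p("side",proj("side",P))
p("side cap",proj("side",ray("top",B(186,229),.176)))
```

```text
pc [0.6153 0.0702 0.034 ]
pc [0.6267 0.0388 0.034 ]
pc [ 0.5077 -0.0028  0.034 ]
pc [0.4943 0.0298 0.034 ]
push [0.561 0.034 0.034]
len [ 0.1268 18.8792]
grip [0.5601 0.0342 0.1   ]
sq [ 0.5542 -0.2138  0.014 ]
hex [ 0.5105 -0.2266  0.014 ]
rnd [ 0.4747 -0.218   0.014 ]
pan [ 0.6005 -0.2675  0.028 ]
pan [ 0.4262 -0.2686  0.028 ]
pan [ 0.6043 -0.3886  0.028 ]
pan [ 0.428  -0.3913  0.028 ]
panc [ 0.5147 -0.329   0.028 ]
panx ang 0.6378
cap [0.4858 0.2662 0.176 ]
bar ang [-7.4308  0.0388]
cradle [0.4868 0.268  0.    ]
ang -8.0639
R [[-9.716e-01  2.365e-01 -2.000e-04]
 [ 2.365e-01  9.716e-01 -1.600e-03]
 [-1.000e-04 -1.600e-03 -1.000e+00]]
side [[304.1001 290.5828]]
side cap [[254.9586 180.7385]]
```

Request:
step_arm(
  moves=[
    {"dx": -44.6,"dy": -42.5,"gripper": 1},
    {"dx": -44.6,"dy": -42.5},
    {"dx": -44.6,"dy": -42.5},
    {"dx": -44.6,"dy": -42.5},
    {"dx": -44.6,"dy": -42.5},
    {"dx": -44.6,"dy": -42.5},
    {"dx": -44.6,"dy": -42.5},
    {"dx": -44.6,"dy": -42.5},
    {"dx": -44.6,"dy": -42.5},
    {"dx": -44.6,"dy": -42.5},
    {"dx": -44.6,"dy": -42.5},
    {"dx": -44.6,"dy": -42.5},
    {"rz": -8.15},
    {"rz": -8.15},
    {"rz": -8.15},
    {"rz": -8.15},
    {},
  ],
)

```text
invalid input at $.moves[0]: expected keys rx, ry, rz, dx, dy, dz, gripper
```

Run:
```python
from h import *
o=r.get_obs();print(o["tcp_pos"].round(4),R.from_rotvec(o["orientation"]).as_matrix().round(3),o["joints"].round(2),o["clock"])
ci=r.camera_info("wrist");f=r.grab_frame("wrist");cv2.imwrite("pics/w1.png",f)
np.save("ci1.npy",ci,allow_pickle=True)
```

```text
[0.1596 0.6554 0.2524] [[-0.972  0.237 -0.   ]
 [ 0.237  0.972 -0.002]
 [-0.    -0.002 -1.   ]] [-1.44  0.48  0.02  1.56 -0.01  1.11 -0.08] 0.1
```

View pics/w1.png

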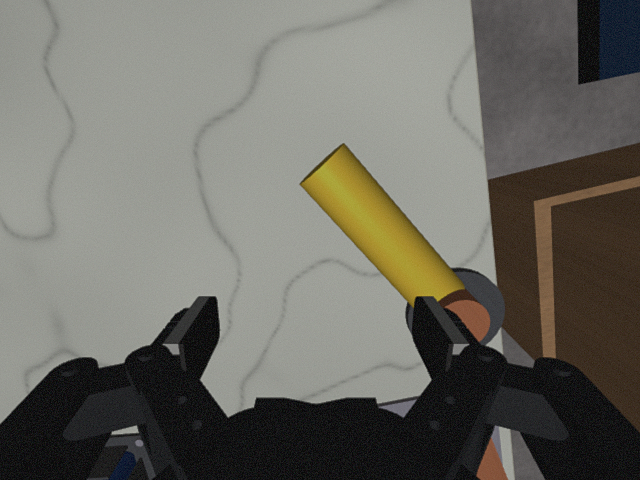

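The call was refused because every row needs all seven keys, so this wrist picture is still the start pose, with the fingers at the lower left and right. I'll resend it in full.

Request:
step_arm(
  moves=[
    {"rx": 0,"ry": 0,"rz": 0,"dx": -44.6,"dy": -42.5,"dz": 0,"gripper": 1},
    {"rx": 0,"ry": 0,"rz": 0,"dx": -44.6,"dy": -42.5,"dz": 0,"gripper": 1},
    {"rx": 0,"ry": 0,"rz": 0,"dx": -44.6,"dy": -42.5,"dz": 0,"gripper": 1},
    {"rx": 0,"ry": 0,"rz": 0,"dx": -44.6,"dy": -42.5,"dz": 0,"gripper": 1},
    {"rx": 0,"ry": 0,"rz": 0,"dx": -44.6,"dy": -42.5,"dz": 0,"gripper": 1},
    {"rx": 0,"ry": 0,"rz": 0,"dx": -44.6,"dy": -42.5,"dz": 0,"gripper": 1},
    {"rx": 0,"ry": 0,"rz": 0,"dx": -44.6,"dy": -42.5,"dz": 0,"gripper": 1},
    {"rx": 0,"ry": 0,"rz": 0,"dx": -44.6,"dy": -42.5,"dz": 0,"gripper": 1},
    {"rx": 0,"ry": 0,"rz": 0,"dx": -44.6,"dy": -42.5,"dz": 0,"gripper": 1},
    {"rx": 0,"ry": 0,"rz": 0,"dx": -44.6,"dy": -42.5,"dz": 0,"gripper": 1},
    {"rx": 0,"ry": 0,"rz": 0,"dx": -44.6,"dy": -42.5,"dz": 0,"gripper": 1},
    {"rx": 0,"ry": 0,"rz": 0,"dx": -44.6,"dy": -42.5,"dz": 0,"gripper": 1},
    {"rx": 0,"ry": 0,"rz": -8.15,"dx": 0,"dy": 0,"dz": 0,"gripper": 1},
    {"rx": 0,"ry": 0,"rz": -8.15,"dx": 0,"dy": 0,"dz": 0,"gripper": 1},
    {"rx": 0,"ry": 0,"rz": -8.15,"dx": 0,"dy": 0,"dz": 0,"gripper": 1},
    {"rx": 0,"ry": 0,"rz": -8.15,"dx": 0,"dy": 0,"dz": 0,"gripper": 1},
    {"rx": 0,"ry": 0,"rz": 0,"dx": 0,"dy": 0,"dz": 0,"gripper": 1},
  ],
)

```text
clock: 2.28
tcp_pos: [0.5589, 0.0336, 0.2531]
orientation: [0.514, -3.099, -0.0]
contact_force: [-0.1, -0.0, -0.2]
grip_width: 0.0852
gripper_force: 0.0
```

Run:
```python
from h import *
o=r.get_obs();print(o["tcp_pos"].round(4),R.from_rotvec(o["orientation"]).as_matrix().round(4),o["joints"].round(2),o["clock"])
ci=r.camera_info("wrist");f=r.grab_frame("wrist");cv2.imwrite("pics/w2.png",f)
np.save("ci2.npy",ci,allow_pickle=True)
```

```text
[0.5589 0.0336 0.2531] [[-9.464e-01 -3.229e-01 -4.000e-04]
 [-3.229e-01  9.464e-01  1.000e-04]
 [ 3.000e-04  2.000e-04 -1.000e+00]] [-0.4   0.29  0.28  1.85 -0.09  1.01  1.82] 2.275
```

View pics/w2.png

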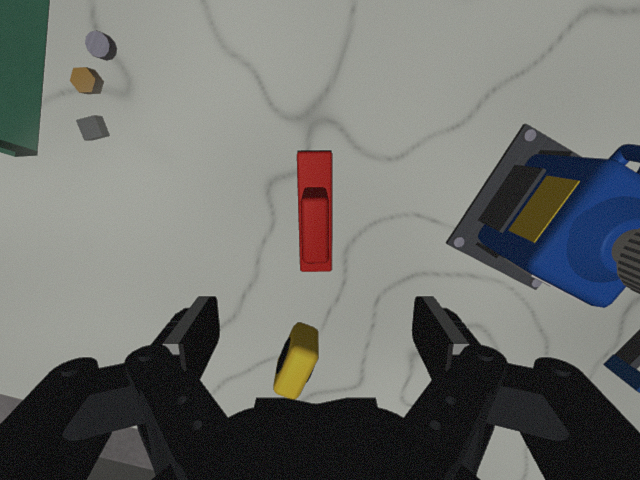

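The wrist picture shows the pusher vertical, so it is aligned with the fingers. The top of its grip spans about (302–328, 197–263), and the block's front end is at (297,151)–(331,151).

Run:
```python
from h import *
ci=np.load("ci2.npy",allow_pickle=True).item()
T=np.array([.5589,.0336,.2531]);Rm=R.from_rotvec(r.get_obs()["orientation"]).as_matrix()
for n,uv,z in(("gripc",(314.5,230),.1),("g a",(315,197),.1),("g b",(314.5,263),.1),("blkL",(297,151),.034),("blkR",(331.5,151),.034),("blkbL",(301,271),.034),("blkbR",(331.5,271),.034),("rnd",(98,43),.014),("hex",(83,79),.014),("sq",(91,126),.014),):
    P=ray("wrist",uv,z,ci);print(n,P.round(4),"tool mm",((P-T)@Rm*1000).round(1))
```

```text
gripc [0.5595 0.0331 0.1   ] tool mm [ -0.4  -0.7 153.1]
g a [0.5323 0.0243 0.1   ] tool mm [ 28.1  -0.3 153.1]
g b [0.5881 0.0429 0.1   ] tool mm [-30.7  -0.6 153.1]
blkL [ 0.5052 -0.0039  0.034 ] tool mm [ 62.8 -18.3 219.1]
blkR [0.4941 0.0285 0.034 ] tool mm [ 62.9  16.  219.1]
blkbL [0.626  0.0399 0.034 ] tool mm [-65.6 -15.6 219.1]
blkbR [0.6151 0.0718 0.034 ] tool mm [-65.6  18.1 219.1]
rnd [ 0.4725 -0.2173  0.014 ] tool mm [ 162.3 -209.9  239.1]
hex [ 0.5092 -0.2268  0.014 ] tool mm [ 130.6 -230.7  239.1]
sq [ 0.5513 -0.2132  0.014 ] tool mm [  86.5 -231.3  239.1]
```

Request:
step_arm(
  moves=[
    {"rx": 0,"ry": 0,"rz": 0,"dx": -0.3,"dy": -0.3,"dz": 50,"gripper": 1},
    {"rx": 0,"ry": 0,"rz": 0,"dx": -0.3,"dy": -0.2,"dz": 50,"gripper": 1},
    {"rx": 0,"ry": 0,"rz": 0,"dx": 0,"dy": 0,"dz": 45,"gripper": 1},
    {"rx": 0,"ry": 0,"rz": 0,"dx": 0,"dy": 0,"dz": 30,"gripper": 1},
    {"rx": 0,"ry": 0,"rz": 0,"dx": 0,"dy": 0,"dz": 0,"gripper": -1},
    {"rx": 0,"ry": 0,"rz": 0,"dx": 0,"dy": 0,"dz": 0,"gripper": -1},
    {"rx": 0,"ry": 0,"rz": 0,"dx": 0,"dy": 0,"dz": 0,"gripper": -1},
    {"rx": 0,"ry": 0,"rz": 0,"dx": 0,"dy": 0,"dz": 0,"gripper": -1},
    {"rx": 0,"ry": 0,"rz": 0,"dx": 0,"dy": 0,"dz": 0,"gripper": -1},
    {"rx": 0,"ry": 0,"rz": 0,"dx": 0,"dy": 0,"dz": 0,"gripper": -1},
  ],
  grip_force=50,
)

```text
clock: 3.58
tcp_pos: [0.5609, 0.0337, 0.0799]
orientation: [-0.515, 3.096, 0.0]
contact_force: [-1.1, 0.3, 7.8]
grip_width: 0.0232
gripper_force: 51.3
```

Request:
step_arm(
  moves=[
    {"rx": 0,"ry": 0,"rz": 0,"dx": 0,"dy": 0,"dz": -15,"gripper": -1},
    {"rx": 0,"ry": 0,"rz": 6.3,"dx": 0,"dy": 0,"dz": -12,"gripper": -1},
    {"rx": 0,"ry": 0,"rz": 6.3,"dx": 0,"dy": 0,"dz": 0,"gripper": -1},
    {"rx": 0,"ry": 0,"rz": 6.3,"dx": 0,"dy": 0,"dz": 0,"gripper": -1},
    {"rx": 0,"ry": 0,"rz": 0,"dx": 11.7,"dy": -45,"dz": 0,"gripper": -1},
    {"rx": 0,"ry": 0,"rz": 0,"dx": 11.7,"dy": -45,"dz": 0,"gripper": -1},
    {"rx": 0,"ry": 0,"rz": 0,"dx": 11.7,"dy": -45,"dz": 0,"gripper": -1},
    {"rx": 0,"ry": 0,"rz": 0,"dx": 11.7,"dy": -45,"dz": 0,"gripper": -1},
    {"rx": 0,"ry": 0,"rz": 0,"dx": 0,"dy": 0,"dz": 0,"gripper": -1},
    {"rx": 0,"ry": 0,"rz": 0,"dx": 0,"dy": 0,"dz": 0,"gripper": -1},
  ],
)

```text
clock: 4.82
tcp_pos: [0.513, -0.1461, 0.1057]
orientation: [0.0, 3.141, 0.001]
contact_force: [0.6, 0.9, -3.8]
grip_width: 0.0233
gripper_force: 50.8
```

Run:
```python
from h import *
o=r.get_obs();print(o["tcp_pos"].round(4),R.from_rotvec(o["orientation"]).as_matrix().round(4).tolist(),o["joints"].round(2),o["clock"])
cv2.imwrite("pics/t3.png",cv2.resize(r.grab_frame("top")[235:345,340:540],None,fx=4,fy=4,interpolation=cv2.INTER_CUBIC))
s=r.grab_frame("side");cv2.imwrite("pics/s3.png",s)
cv2.imwrite("pics/j3.png",np.hstack([cv2.resize(s[280:440,200:400],(400,320)),cv2.resize(cv2.imread("pics/t3.png"),(400,220)).repeat(1,0)[:220] if 0 else cv2.copyMakeBorder(cv2.resize(cv2.imread("pics/t3.png"),(400,220)),0,100,0,0,0)]))
```

```text
[ 0.513  -0.1461  0.1057] [[-1.0, 0.0001, 0.0001], [0.0001, 1.0, 0.0007], [-0.0001, 0.0007, -1.0]] [-0.11  0.46  0.34  2.03 -0.23  0.68  1.95] 4.825
```

View pics/j3.png

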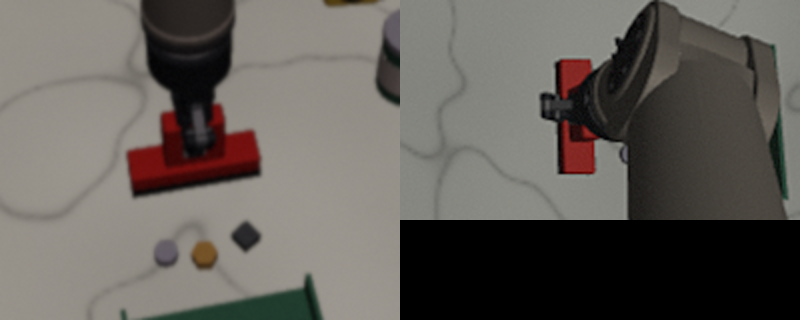

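The pusher is held square and spans all three slugs, so I'll lower it to about 2 mm clearance and sweep.

Request:
step_arm(
  moves=[
    {"rx": 0,"ry": 0,"rz": 0,"dx": 0,"dy": 0,"dz": 14,"gripper": -1},
    {"rx": 0,"ry": 0,"rz": 0,"dx": 0,"dy": 0,"dz": 10,"gripper": -1},
    {"rx": 0,"ry": 0,"rz": 0,"dx": 0,"dy": -22,"dz": 0,"gripper": -1},
    {"rx": 0,"ry": 0,"rz": 0,"dx": 0,"dy": -12,"dz": 0,"gripper": -1},
    {"rx": 0,"ry": 0,"rz": 0,"dx": 0,"dy": -14,"dz": 0,"gripper": -1},
    {"rx": 0,"ry": 0,"rz": 0,"dx": 0,"dy": -14,"dz": 0,"gripper": -1},
    {"rx": 0,"ry": 0,"rz": 0,"dx": 0,"dy": -14,"dz": 0,"gripper": -1},
    {"rx": 0,"ry": 0,"rz": 0,"dx": 0,"dy": -14,"dz": 0,"gripper": -1},
    {"rx": 0,"ry": 0,"rz": 0,"dx": 0,"dy": -14,"dz": 0,"gripper": -1},
    {"rx": 0,"ry": 0,"rz": 0,"dx": 0,"dy": -14,"dz": 0,"gripper": -1},
    {"rx": 0,"ry": 0,"rz": 0,"dx": 0,"dy": -14,"dz": 0,"gripper": -1},
    {"rx": 0,"ry": 0,"rz": 0,"dx": 0,"dy": -12,"dz": 0,"gripper": -1},
    {"rx": 0,"ry": 0,"rz": 0,"dx": 0,"dy": -10,"dz": 0,"gripper": -1},
    {"rx": 0,"ry": 0,"rz": 0,"dx": 0,"dy": -7,"dz": 0,"gripper": -1},
    {"rx": 0,"ry": 0,"rz": 0,"dx": 0,"dy": 0,"dz": 0,"gripper": -1},
  ],
)

```text
clock: 6.8
tcp_pos: [0.513, -0.3083, 0.0813]
orientation: [0.001, 3.141, -0.001]
contact_force: [-0.4, 0.6, -4.0]
grip_width: 0.0236
gripper_force: 50.6
```

Request:
step_arm(
  moves=[
    {"rx": 0,"ry": 0,"rz": 0,"dx": 0,"dy": 20,"dz": 0,"gripper": -1},
    {"rx": 0,"ry": 0,"rz": 0,"dx": 0,"dy": 40,"dz": 0,"gripper": -1},
    {"rx": 0,"ry": 0,"rz": 0,"dx": 0,"dy": 40,"dz": -3,"gripper": -1},
    {"rx": 0,"ry": 0,"rz": 0,"dx": -8,"dy": 45,"dz": 0,"gripper": -1},
    {"rx": 0,"ry": 0,"rz": 0,"dx": -8,"dy": 45,"dz": 0,"gripper": -1},
    {"rx": 0,"ry": 0,"rz": 0,"dx": -8,"dy": 45,"dz": 0,"gripper": -1},
    {"rx": 0,"ry": 0,"rz": 0,"dx": -8,"dy": 45,"dz": 0,"gripper": -1},
    {"rx": 0,"ry": 0,"rz": 0,"dx": -8,"dy": 35,"dz": 0,"gripper": -1},
    {"rx": 0,"ry": 0,"rz": 0,"dx": 0,"dy": 15,"dz": 0,"gripper": -1},
    {"rx": 0,"ry": 0,"rz": 0,"dx": 0,"dy": 0,"dz": 3,"gripper": -1},
    {"rx": 0,"ry": 0,"rz": 0,"dx": 0,"dy": 0,"dz": 1.5,"gripper": -1},
    {"rx": 0,"ry": 0,"rz": 0,"dx": 0,"dy": 0,"dz": 0,"gripper": -1},
  ],
)

```text
clock: 8.3
tcp_pos: [0.5526, 0.0207, 0.0797]
orientation: [-0.004, -3.141, 0.001]
contact_force: [-0.5, 0.0, -3.9]
grip_width: 0.0236
gripper_force: 50.9
```

Run:
```python
from h import *
cv2.imwrite("pics/t4.png",cv2.resize(r.grab_frame("top")[235:345,320:540],None,fx=3.6,fy=3.6,interpolation=cv2.INTER_CUBIC))
```

```text
(no output)
```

View pics/t4.png

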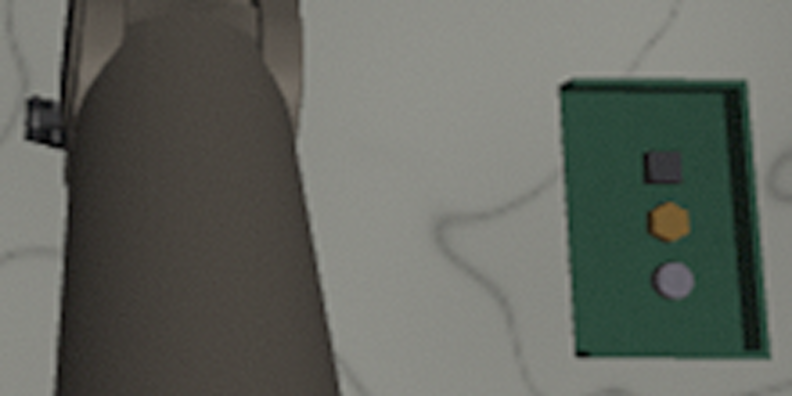

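The top view shows all three slugs well inside the pan, at about (663,166), (669,222) and (673,281). Next I'll set the pusher down in small steps until it touches.

Request:
step_arm(
  moves=[
    {"rx": 0,"ry": 0,"rz": 0,"dx": 0,"dy": 0,"dz": 0.7,"gripper": -1},
    {"rx": 0,"ry": 0,"rz": 0,"dx": 0,"dy": 0,"dz": 0.7,"gripper": -1},
    {"rx": 0,"ry": 0,"rz": 0,"dx": 0,"dy": 0,"dz": 0,"gripper": -1},
  ],
)

```text
clock: 8.72
tcp_pos: [0.553, 0.0212, 0.0795]
orientation: [0.002, 3.142, -0.0]
contact_force: [-5.0, -1.9, 9.3]
grip_width: 0.0235
gripper_force: 52.6
```

Request:
step_arm(
  moves=[
    {"rx": 0,"ry": 0,"rz": 0,"dx": 0,"dy": 0,"dz": -0.8,"gripper": -1},
    {"rx": 0,"ry": 0,"rz": 0,"dx": 0,"dy": 0,"dz": 0,"gripper": -0.1},
    {"rx": 0,"ry": 0,"rz": 0,"dx": 0,"dy": 0,"dz": 0,"gripper": 1},
    {"rx": 0,"ry": 0,"rz": 0,"dx": 0,"dy": 0,"dz": 0,"gripper": 1},
    {"rx": 0,"ry": 0,"rz": 0,"dx": 0,"dy": 0,"dz": 0,"gripper": 1},
    {"rx": 0,"ry": 0,"rz": 0,"dx": 0,"dy": 0,"dz": -30,"gripper": 1},
    {"rx": 0,"ry": 0,"rz": 0,"dx": 0,"dy": 0,"dz": -50,"gripper": 1},
    {"rx": 0,"ry": 0,"rz": 0,"dx": 0,"dy": 0,"dz": -60,"gripper": 1},
    {"rx": 0,"ry": 0,"rz": 0,"dx": 0,"dy": 0,"dz": -51,"gripper": 1},
    {"rx": 0,"ry": 0,"rz": 0,"dx": 13.4,"dy": 49,"dz": 0,"gripper": 1},
    {"rx": 0,"ry": 0,"rz": 0,"dx": 13.4,"dy": 49,"dz": 0,"gripper": 1},
    {"rx": 0,"ry": 0,"rz": 0,"dx": 13.4,"dy": 49,"dz": 0,"gripper": 1},
    {"rx": 0,"ry": 0,"rz": 0,"dx": 13.4,"dy": 49,"dz": 0,"gripper": 1},
    {"rx": 0,"ry": 0,"rz": 0,"dx": 13.4,"dy": 49,"dz": 0,"gripper": 1},
    {"rx": 0,"ry": 0,"rz": 0,"dx": 0,"dy": 0,"dz": 0,"gripper": 1},
    {"rx": 0,"ry": 0,"rz": 0,"dx": 0,"dy": 0,"dz": 0,"gripper": 1},
  ],
)

```text
clock: 10.72
tcp_pos: [0.486, 0.2669, 0.2701]
orientation: [0.0, -3.142, 0.001]
contact_force: [1.6, -0.6, -0.7]
grip_width: 0.0853
gripper_force: 0.0
```

Run:
```python
from h import *
o=r.get_obs();print(o["tcp_pos"].round(4),R.from_rotvec(o["orientation"]).as_matrix().round(4).tolist(),o["joints"].round(2),o["clock"],o["contact_force"].round(1))
ci=r.camera_info("wrist");np.save("ci5.npy",ci,allow_pickle=True);np.save("o5.npy",o,allow_pickle=True)
f=r.grab_frame("wrist")
s=r.grab_frame("side");cv2.imwrite("pics/s5.png",s)
f[0:160,0:200]=s[230:390,220:420]
cv2.imwrite("pics/w5.png",f)
```

```text
[0.486  0.2669 0.2701] [[-1.0, -0.0003, -0.0], [-0.0003, 1.0, -0.0007], [0.0, -0.0007, -1.0]] [-0.85  0.27  0.29  1.84 -0.09  1.05  1.04] 10.725 [ 1.6 -0.6 -0.7]
```

View pics/w5.png

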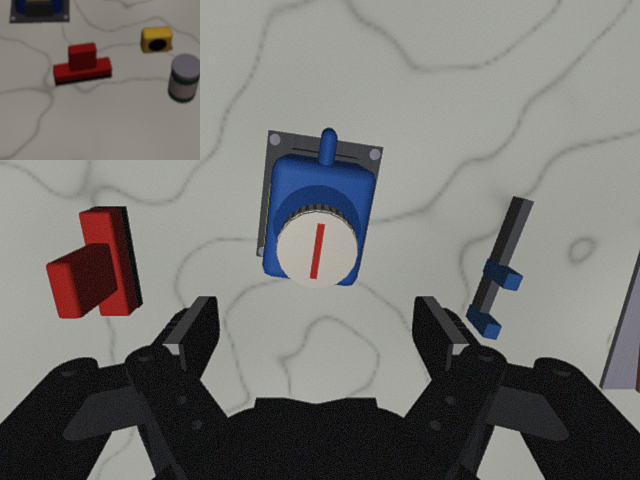

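The pusher stands upright in the side-view inset. In the wrist view the cap's top is centred at about (317,247), roughly 80 px across.

Run:
```python
from h import *
ci=np.load("ci5.npy",allow_pickle=True).item();o=np.load("o5.npy",allow_pickle=True).item()
Rm=R.from_rotvec(o["orientation"]).as_matrix()
f=cv2.imread("pics/w5.png");hsv=cv2.cvtColor(f,cv2.COLOR_BGR2HSV)
for uv in((317,247),(277,247),(358,247),(317,288),(317,206),(321,225),(313,277)):
    P=ray("wrist",uv,.176,ci);print(uv,P.round(4),((P-o["tcp_pos"])@Rm*1000).round(1))
```

```text
(317, 247) [0.4823 0.2676 0.176 ] [ 3.6  0.8 94.1]
(277, 247) [0.4824 0.2402 0.176 ] [  3.6 -26.6  94.1]
(358, 247) [0.4823 0.2957 0.176 ] [ 3.7 28.9 94.1]
(317, 288) [0.513  0.2677 0.176 ] [-27.1   0.9  94.1]
(317, 206) [0.4539 0.2675 0.176 ] [32.1  0.7 94.1]
(321, 225) [0.4668 0.2703 0.176 ] [19.2  3.5 94.1]
(313, 277) [0.5046 0.2649 0.176 ] [-18.6  -2.   94.1]
```

Request:
step_arm(
  moves=[
    {"rx": 0,"ry": 0,"rz": 0,"dx": 0.5,"dy": 0.2,"dz": 40,"gripper": 1},
    {"rx": 0,"ry": 0,"rz": 0,"dx": 0,"dy": 0,"dz": 32,"gripper": 1},
    {"rx": 0,"ry": 0,"rz": 0,"dx": 0,"dy": 0,"dz": 20,"gripper": 1},
    {"rx": 0,"ry": 0,"rz": 0,"dx": 0,"dy": 0,"dz": 10,"gripper": 1},
    {"rx": 0,"ry": 0,"rz": 0,"dx": 0,"dy": 0,"dz": 0,"gripper": 0.4},
    {"rx": 0,"ry": 0,"rz": 0,"dx": 0,"dy": 0,"dz": 0,"gripper": -1},
    {"rx": 0,"ry": 0,"rz": 0,"dx": 0,"dy": 0,"dz": 0,"gripper": -1},
    {"rx": 0,"ry": 0,"rz": 0,"dx": 0,"dy": 0,"dz": 0,"gripper": -1},
    {"rx": 0,"ry": 0,"rz": 0,"dx": 0,"dy": 0,"dz": 0,"gripper": -1},
  ],
  grip_force=60,
)

```text
clock: 11.95
tcp_pos: [0.4861, 0.2676, 0.1694]
orientation: [0.0, 3.14, 0.001]
contact_force: [-0.9, -2.4, 6.1]
grip_width: 0.0551
gripper_force: 62.5
```

Request:
step_arm(
  moves=[
    {"rx": 0,"ry": 0,"rz": 0,"dx": 0,"dy": 0,"dz": 2,"gripper": -1},
    {"rx": 0,"ry": 0,"rz": 0,"dx": 0,"dy": 0,"dz": 2,"gripper": -1},
    {"rx": 0,"ry": 0,"rz": 0,"dx": 0,"dy": 0,"dz": 1,"gripper": -1},
    {"rx": 0,"ry": 0,"rz": 0,"dx": 0,"dy": 0,"dz": 0,"gripper": -1},
    {"rx": 0,"ry": 0,"rz": 0,"dx": 0,"dy": 0,"dz": 0,"gripper": -1},
  ],
)

```text
clock: 12.58
tcp_pos: [0.4862, 0.2676, 0.1648]
orientation: [0.0, 3.14, 0.002]
contact_force: [-2.1, -2.4, 9.2]
grip_width: 0.055
gripper_force: 62.8
```

Request:
step_arm(
  moves=[
    {"rx": 0,"ry": 0,"rz": 0,"dx": 0,"dy": 0,"dz": 1.2,"gripper": -1},
    {"rx": 0,"ry": 0,"rz": 0,"dx": 0,"dy": 0,"dz": 0,"gripper": -1},
    {"rx": 0,"ry": 0,"rz": -3,"dx": 0,"dy": 0,"dz": 0,"gripper": -1},
    {"rx": 0,"ry": 0,"rz": -3,"dx": 0,"dy": 0,"dz": 0,"gripper": -1},
    {"rx": 0,"ry": 0,"rz": -4,"dx": 0,"dy": 0,"dz": 0,"gripper": -1},
    {"rx": 0,"ry": 0,"rz": 0,"dx": 0,"dy": 0,"dz": 0,"gripper": -1},
  ],
)

```text
clock: 13.32
tcp_pos: [0.4868, 0.2685, 0.1641]
orientation: [-0.275, 3.126, 0.004]
contact_force: [-1.7, -0.9, 8.8]
grip_width: 0.0553
gripper_force: 63.0
```

Run:
```python
from h import *
o=r.get_obs();M=R.from_rotvec(o["orientation"]).as_matrix();print(o["tcp_pos"].round(4),np.degrees(np.arctan2(M[1,1],M[0,1])),o["joints"].round(2),o["contact_force"].round(1),o["moment"].round(2))
```

```text
[0.4868 0.2685 0.1641] 100.0553764792313 [-0.79  0.39  0.22  1.94 -0.11  0.82  1.24] [-1.7 -0.9  8.8] [-0.19  0.25  0.09]
```

Request:
step_arm(
  moves=[
    {"rx": 0,"ry": 0,"rz": -5,"dx": 0,"dy": 0,"dz": 0.5,"gripper": -1},
    {"rx": 0,"ry": 0,"rz": -5,"dx": 0,"dy": 0,"dz": 0,"gripper": -1},
    {"rx": 0,"ry": 0,"rz": -5,"dx": 0,"dy": 0,"dz": 0,"gripper": -1},
    {"rx": 0,"ry": 0,"rz": -5,"dx": 0,"dy": 0,"dz": 0,"gripper": -1},
    {"rx": 0,"ry": 0,"rz": -5,"dx": 0,"dy": 0,"dz": 0,"gripper": -1},
    {"rx": 0,"ry": 0,"rz": -5,"dx": 0,"dy": 0,"dz": 0,"gripper": -1},
    {"rx": 0,"ry": 0,"rz": 0,"dx": 0,"dy": 0,"dz": 0,"gripper": -1},
  ],
)

```text
clock: 14.2
tcp_pos: [0.4871, 0.269, 0.1638]
orientation: [-1.075, 2.947, 0.003]
contact_force: [-1.0, -0.1, 9.1]
grip_width: 0.0551
gripper_force: 63.0
```

Run:
```python
from h import *
o=r.get_obs();M=R.from_rotvec(o["orientation"]).as_matrix();print(o["tcp_pos"].round(4),np.degrees(np.arctan2(M[1,1],M[0,1])),o["joints"].round(2),o["contact_force"].round(1),o["moment"].round(2))
```

```text
[0.4871 0.269  0.1638] 130.07679746297597 [-0.7   0.39  0.1   1.94 -0.05  0.82  1.7 ] [-1.  -0.1  9.1] [ 0.08  0.16 -0.  ]
```

Request:
step_arm(
  moves=[
    {"rx": 0,"ry": 0,"rz": -5,"dx": 0,"dy": 0,"dz": 0,"gripper": -1},
    {"rx": 0,"ry": 0,"rz": -5,"dx": 0,"dy": 0,"dz": 0,"gripper": -1},
    {"rx": 0,"ry": 0,"rz": -5,"dx": 0,"dy": 0,"dz": 0,"gripper": -1},
    {"rx": 0,"ry": 0,"rz": -5,"dx": 0,"dy": 0,"dz": 0,"gripper": -1},
    {"rx": 0,"ry": 0,"rz": -5,"dx": 0,"dy": 0,"dz": 0,"gripper": -1},
    {"rx": 0,"ry": 0,"rz": -5,"dx": 0,"dy": 0,"dz": 0,"gripper": -1},
    {"rx": 0,"ry": 0,"rz": -3,"dx": 0,"dy": 0,"dz": 0,"gripper": -1},
    {"rx": 0,"ry": 0,"rz": 0,"dx": 0,"dy": 0,"dz": 0,"gripper": -1},
    {"rx": 0,"ry": 0,"rz": 0,"dx": 0,"dy": 0,"dz": -4,"gripper": -1},
    {"rx": 0,"ry": 0,"rz": 0,"dx": 0,"dy": 0,"dz": -4,"gripper": -1},
    {"rx": 0,"ry": 0,"rz": 0,"dx": 0,"dy": 0,"dz": -3,"gripper": -1},
    {"rx": 0,"ry": 0,"rz": 0,"dx": 0,"dy": 0,"dz": 0,"gripper": -1},
  ],
)

```text
clock: 15.7
tcp_pos: [0.4853, 0.2676, 0.1725]
orientation: [1.869, -2.525, -0.0]
contact_force: [0.4, 0.0, -0.8]
grip_width: 0.0548
gripper_force: 63.2
```

Request:
step_arm(
  moves=[
    {"rx": 0,"ry": 0,"rz": 0,"dx": 0,"dy": 0,"dz": -8,"gripper": -1},
    {"rx": 0,"ry": 0,"rz": 0,"dx": 0,"dy": 0,"dz": -12,"gripper": -1},
    {"rx": 0,"ry": 0,"rz": 0,"dx": 0,"dy": 0,"dz": -15,"gripper": -1},
    {"rx": 0,"ry": 0,"rz": 0,"dx": 0,"dy": 0,"dz": -14,"gripper": -1},
    {"rx": 0,"ry": 0,"rz": 0,"dx": 0,"dy": 0,"dz": -8,"gripper": -1},
    {"rx": 0,"ry": 0,"rz": 0,"dx": 0,"dy": 0,"dz": -4,"gripper": -1},
    {"rx": 0,"ry": 0,"rz": 0,"dx": 0,"dy": 0,"dz": 0,"gripper": -1},
    {"rx": 0,"ry": 0,"rz": 0,"dx": 0,"dy": 0,"dz": 0,"gripper": -1},
  ],
)

```text
clock: 16.7
tcp_pos: [0.4851, 0.2675, 0.233]
orientation: [1.869, -2.524, -0.0]
contact_force: [-0.2, -0.5, -0.4]
grip_width: 0.0547
gripper_force: 63.2
```

Run:
```python
from h import *
o=r.get_obs();print(o["tcp_pos"].round(4),o["contact_force"].round(1),o["grip_width"],R.from_rotvec(o["orientation"]).as_matrix()[:,2].round(4))
s=cv2.resize(r.grab_frame("side")[100:260,180:340],None,fx=3,fy=3,interpolation=cv2.INTER_CUBIC)
cv2.imwrite("pics/f6.png",s)
```

```text
[0.4851 0.2675 0.233 ] [-0.2 -0.5 -0.4] 0.05468412582865848 [-7.e-04 -5.e-04 -1.e+00]
```

View pics/f6.png

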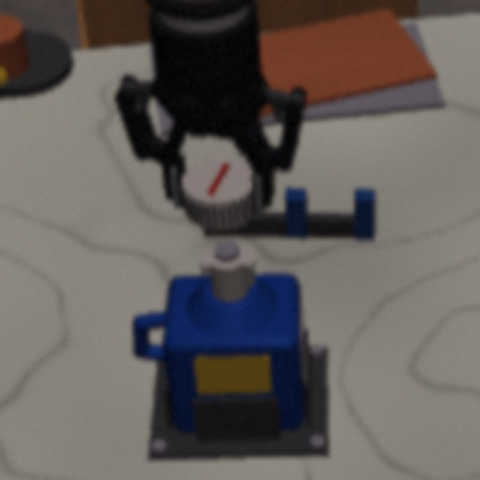

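The side view shows the cap held level at about (218,190), directly above the open neck at (228,255).

```bash
python3 -c "
from bench import r
print(r.hand_in())"
```

```text
the job is handed in; nothing more can be done
None
```

The job is handed in at about 17 s: all three slugs are in the pan, the pusher is standing on the bench, and the cap is held level about 5 cm above the open jug; no verdict was returned.

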